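Lay out the staining station on its shadow pads

TASK

Set up the staining station: put the bench timer, the marker pen, the white dropper bottle and the yellow-lidded specimen cup each on the grey pad whose dark silhouette matches its outline seen from above. Centre each thing on its silhouette, the bottle and cup standing upright, the timer face up and square with its silhouette, the marker lying along its bar. Leave the gel tube and the brown oil bottle where they are, and let go of everything.

Things in the scene. Friction and masses are not known exactly. Their poses are not given: they have to be found in the camera images.
- timer_center (a point): Bench timer: flat white square box with a display and buttons on top, 66 x 66 mm, 16 mm high, loose, face up. This point is its centre (8 mm above its underside); its x and y axes run parallel to its sides, z is up.
- marker_center (a point): Marker pen, white with a blue cap, 135 mm long, about 16 mm thick, loose, lying flat. This point is its centre (8 mm above its underside); its y axis runs along the pen. Which end points where does not matter.
- bottle_center (a point): Small white plastic dropper bottle with a pointed blue cap, loose, upright: round body of 36 mm diameter up to 64 mm above its underside, neck of 22 mm diameter from there to 83 mm, point up to 98 mm. This point is its centre, 49 mm above its underside; z is up.
- cup_center (a point): White specimen cup with a yellow screw lid that stays on, loose, upright, 70 mm high: the lid is 58 mm in diameter from 56 to 70 mm above the underside, the cup below it tapers from 52 mm at the top. This point is its centre, 35 mm above its underside; z is up.
- pad_square_center (a point): Fixed flat grey plastic pad, 92 x 92 mm and 4 mm thick, lying on the worktop near the robot, with a dark printed silhouette: a 70 mm square (for the timer, in any of the four quarter turns). This point is the centre of the pad's upper face (z = 0.004), which is the centre of the silhouette; its x and y axes run parallel to the square's sides.
- pad_bar_center (a point): Fixed flat grey plastic pad, 165 x 60 mm and 4 mm thick, lying on the worktop near the robot, with a dark printed silhouette: a bar 142 mm long and 22 mm wide (for the marker). This point is the centre of the pad's upper face (z = 0.004), which is the centre of the silhouette; its x axis runs along the bar.
- pad_small_disc_center (a point): Fixed flat grey plastic pad, 92 x 92 mm and 4 mm thick, lying on the worktop near the robot, with a dark printed silhouette: a small disc of 40 mm diameter (for the bottle). This point is the centre of the pad's upper face (z = 0.004), which is the centre of the silhouette; z is up.
- pad_large_disc_center (a point): Fixed flat grey plastic pad, 92 x 92 mm and 4 mm thick, lying on the worktop near the robot, with a dark printed silhouette: a large disc of 62 mm diameter (for the cup). This point is the centre of the pad's upper face (z = 0.004), which is the centre of the silhouette; z is up.
- gel_tube_center (a point): Bystander, to be left alone: squeezed cream tube with a red cap lying among the pads, 136 x 40 mm, 27 mm high, loose. This point is its centre, 13 mm above the worktop; its y axis runs along the tube.
- oil_dropper_center (a point): Bystander, to be left alone: brown glass dropper bottle with a black rubber top, standing to the right of the things, 34 mm in diameter, 102 mm high, loose. This point is its centre, 51 mm above the worktop.
Not all that is in view belongs to the job. Of the things that look like the part that bears cup_center, take the one that is farthest to the robot's left at the start.

How it is judged:
At the end, for the whole second after the job is handed in: Timer on the square, marker on the bar, bottle on the small disc, cup on the large disc: centres within 13 mm of the silhouette's in plan, resting on the pad (height to 4 mm), still, released; timer, bottle, cup upright within 0.1 rad; timer and marker turned within 0.2 rad of the silhouette (horizontal distance between timer_center and pad_square_center below 0.013 m and z of timer_center in the frame of pad_square_center between 0.004 and 0.012 m and linear speed of each of timer, marker, bottle, cup below 0.02 m/s and angle between each of timer_center, bottle_center, cup_center's own z axis and vertical below 0.1 rad and (angle between the x axis of timer_center and the x axis of pad_square_center, either way round below 0.2 rad or angle between the x axis of timer_center and the y axis of pad_square_center, either way round below 0.2 rad) and horizontal distance between marker_center and pad_bar_center below 0.013 m and z of marker_center in the frame of pad_bar_center between 0.004 and 0.012 m and angle between the y axis of marker_center and the x axis of pad_bar_center, either way round below 0.2 rad and horizontal distance between bottle_center and pad_small_disc_center below 0.013 m and z of bottle_center in the frame of pad_small_disc_center between 0.045 and 0.053 m and horizontal distance between cup_center and pad_large_disc_center below 0.013 m and z of cup_center in the frame of pad_large_disc_center between 0.031 and 0.039 m); the robot touches nothing.
It fails at once if the gel tube is shoved (over 30 mm) (distance of gel_tube_center from where it was at the start of the episode above 0.03 m).
It fails at once if the brown oil bottle is shoved (over 30 mm) (distance of oil_dropper_center from where it was at the start of the episode above 0.03 m).
It also fails if it takes over 112 s, if anything falls off the work surface, if the arm or the gripper's body presses on something with over 40 N, if the wrist force passes 120 N, or if a joint passes its speed limit or range.

ROBOT

A 6-joint arm with a two-finger parallel gripper is mounted at the origin on a cart in front of the work surface, level with it; the furniture and walls round the work are solid. World frame = base frame: x ahead of the robot, y to its left, z up, the work surface at z = 0. Lengths are in m, angles in rad, forces in N, time in s.
With the tool pointing down it reaches from about 0.3 to 0.75 m from the base axis. Payload 8.5 kg.
Tool frame: the origin (TCP) lies midway between the tips of the shut fingers; the grasp point (between the pads) lies 19 mm behind it (arm.grip_point_offset is the distance from the TCP to the grasp point, in m); z points along the fingers, y is the direction in which the jaws open and shut (so a half turn about z gives the same grasp; the last joint's range is limited). The gripper opens to 88 mm and grips with 3 to 60 N. Pads are 18 mm wide; open, the fingers measure 123 mm over their backs; the gripper's body (75 mm by 187 mm) begins 45 mm behind the grasp point.
Start: joints at [1.007, 0.381, 1.297, -0, 1.464, -0.215], TCP at [0.188, 0.517, 0.239] pointing down, gripper open.
Joint ranges: [-3.11, 3.11], [-0.89, 2.33], [0.22, 2.48], [-1.42, 4.56], [0.17, 2.85], [-2.88, 2.88]. Speed limits (rad/s): [2.39, 2.39, 3.14, 3.14, 3.14, 3.14].

INTERFACE

Orientations are given as [roll, pitch, yaw] about the fixed x, y, z axes, in that order (R = Rz(yaw) Ry(pitch) Rx(roll)).
In Python, from station import status, optics, workorder, arm gives the robot as it stands.
- The arm moves only by the shell command python3 -m crank 'ROWS' [OPENING] [FORCE]. ROWS is JSON, a list of rows, each a list of 2 entries, a list of its own where there are three numbers: the shift along the tool's x, y, z in m, then the turn about the tool's z in rad. A call has exactly 10 rows; each row shifts and turns the commanded pose from where the row before left it, along the tool's axes as they then stand; what a row does not reach is not made up. A row lasts 1/10 s, in which the tool goes at most 50 mm and 8.59 degrees, less where a joint would pass 70% of its speed; a pose out of reach is approached as far as the arm can. A call is refused whole if a number of a shift passes 0.05 or a number of a turn 0.15, either way. A call with a gripper value outside its range is refused whole. OPENING is the opening, from 0 (shut) to 1 (fully open), set as the call begins (- or left out, the last holds). The fingers move at their own pace and stop on an object; FORCE is the grip in N (left out, the last holds). Time passes only in rows, so rows that do not move let the fingers close, or fill a call up. It gives the time, the measured TCP pose, the force and the opening at its end, in the units of the state.
- status.get_state(): the state, without advancing time (a new reading comes with each control period).
- optics.snapshot(name): name is "side" or "top" or "wrist"; returns (picture, depth): 480x640x3 uint8, red, green, blue; 480x640 float32, m along the optical axis (not along the pixel's ray), 0 where there is no reading.
- optics.get_calibration(name): a dict with "fx", "fy", "cx", "cy" (pixels), "R" (3x3) and "t" (3): a world point X has camera coordinates R X + t. Camera axes: x right, y down, z forward; pixel columns grow to the right and rows downward; lengths in m; the calibration is good to about 2 mm. A picture is of the moment at which its call begins: read the wrist's pose just before it. get_calibration takes no time and is no camera call; for the wrist camera it gives the pose at the moment of the call.
- workorder.sign_off(): hands the job in, once; it reports no verdict.
The state is a dict: "time_s": time; "qpos": joint angles; "joint_vel": joint speeds; "joint_torque": joint torques, N m; "tool_pos": TCP position; "tcp_rot": TCP orientation; "force": force on the tool from outside, world axes, zero at the start; "ft_torque": the same for the moment, N m; "grip_width": finger opening in m.
Only numpy, scipy, OpenCV 4.12 (cv2) and the standard library are available. Lean on these libraries where they do the work, as an engineer would, in place of code of your own. Each camera call takes 0.05 s, during which the arm holds its last target. There are 200 camera calls.

## Working session

There is one attempt and no reset: what is moved stays moved. The work goes in short steps, Python scripts to look and compute and a shell command to move; the robot and the scene stay as the last step left them, time stands still between calls to the robot, and variables do not carry over. Pictures are saved under pics/ and viewed, about 12 in all and at most 16, crops included, and the job is handed in when it is done.

```bash
mkdir -p pics; ls; python3 - <<'E'
from station import status,optics
import cv2,numpy as np
print(status.get_state())
for n in ("top","side"):
    p,d=optics.snapshot(n); cv2.imwrite(f"pics/{n}0.png",p[...,::-1]); np.savez(f"{n}0.npz",p=p,d=d)
    print(n,optics.get_calibration(n))
E
```

```text
pics
{'time_s': 0.0, 'qpos': array([ 1.00666384e+00,  3.81173612e-01,  1.29823001e+00, -1.78907866e-05,
        1.46359517e+00, -2.15304579e-01]), 'joint_vel': array([0.00043904, 0.00032084, 0.00012702, 0.00057747, 0.00066705,
       0.00026045]), 'joint_torque': array([ 2.11759922e-03, -4.37938535e+01, -2.24559867e+01,  7.14623672e-02,
        3.52407375e-02, -1.42287377e-04]), 'tool_pos': array([0.18784736, 0.51663607, 0.23816016]), 'tcp_rot': array([-3.14021519e+00, -2.83038687e-04,  2.79276648e+00]), 'force': array([ 0.92761006, -0.65051916,  1.4326424 ]), 'ft_torque': array([ 0.00370478, -0.01045304, -0.04671491]), 'grip_width': 0.08822373968485409}
top {'fx': 587.554186023201, 'fy': 587.554186023201, 'cx': 322.884562641818, 'cy': 236.7503183483218, 'R': array([[ 0.02205317, -0.99970367,  0.01030634],
       [-0.99109385, -0.02321507, -0.13112606],
       [ 0.13132646, -0.0073228 , -0.99131213]]), 't': array([0.01400485, 0.62522477, 1.30002783])}
side {'fx': 618.7620667848932, 'fy': 618.7620667848932, 'cx': 332.54194438082374, 'cy': 236.43633935805394, 'R': array([[ 0.84555144, -0.53361994, -0.01710346],
       [-0.36807815, -0.5594373 , -0.74266304],
       [ 0.38673149,  0.63425521, -0.66944685]]), 't': array([-0.4988434 ,  0.27437546,  1.32289394])}
```

View pics/top0.png

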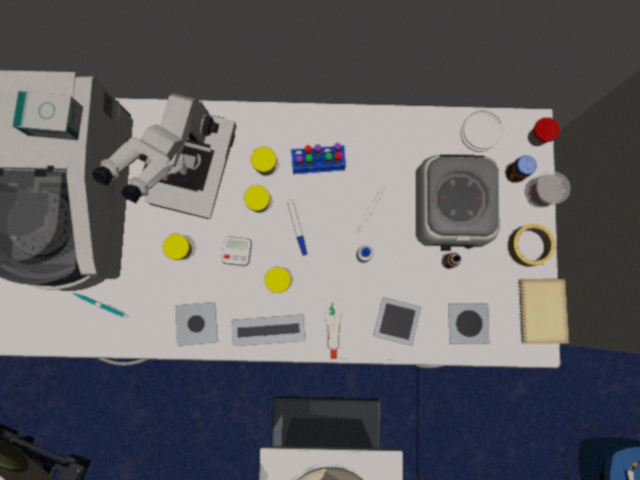

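View pics/side0.png

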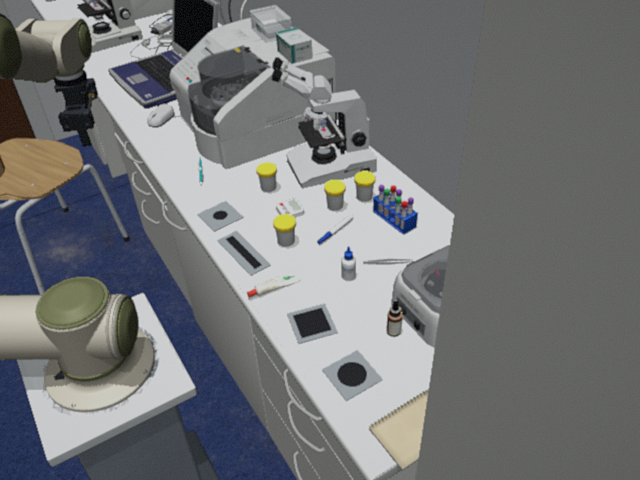

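Four things look like the cup. In the top view they are at (263,160), (257,198), (176,246) and (278,280). The one at (176,246) (side view (267,172)) has the smallest column, so the largest y, and is farthest to the robot's left. The square pad is at (398,321), bar pad (268,330), small disc (196,324), large disc (469,323), timer (236,251), marker (297,228), bottle (365,254), tube (334,330) and oil bottle (453,260).

```bash
cat > h.py <<'E'
import numpy as np,cv2
from station import status,optics
def ray(c,uv,z):
    R,t=np.array(c["R"]),np.array(c["t"]); o=-R.T@t
    d=R.T@np.array([(uv[0]-c["cx"])/c["fx"],(uv[1]-c["cy"])/c["fy"],1.]); return (o+d*(z-o[2])/d[2])[:2]
def blobs(m,amin):
    cs,_=cv2.findContours(m.astype(np.uint8),cv2.RETR_EXTERNAL,cv2.CHAIN_APPROX_NONE)
    return [k for k in cs if cv2.contourArea(k)>=amin]
def world(c,k,z):   # contour -> world min-area rect on plane z
    P=np.array([ray(c,p,z) for p in k[:,0]+0.0],np.float32)
    (x,y),(w,h),a=cv2.minAreaRect(P)
    if w<h: w,h,a=h,w,a+90
    M=cv2.moments((P*1e4).reshape(-1,1,2)); 
    return dict(c=(round(x,4),round(y,4)),cen=(round(M['m10']/M['m00']/1e4,4),round(M['m01']/M['m00']/1e4,4)),wh=(round(w,4),round(h,4)),yaw_long=round(np.radians(a),3))
E
python3 - <<'E'
from h import *
p=np.load("top0.npz")["p"];c=optics.get_calibration("top")
hsv=cv2.cvtColor(p,cv2.COLOR_RGB2HSV);H,S,V=[hsv[...,i].astype(int) for i in range(3)]
def show(n,m,roi,z,a=20):
    x0,x1,y0,y1=roi;q=np.zeros(m.shape,bool);q[y0:y1,x0:x1]=m[y0:y1,x0:x1]
    for k in blobs(q,a): print(n,k[:,0].mean(0).round(),world(c,k,z))
show("cup",(H>22)&(H<35)&(S>150)&(V>100),(150,300,140,300),.07)
dark=V<70
show("sq",dark,(380,415,303,340),.004,100);show("bar",dark,(235,303,318,342),.004,100)
show("sd",dark,(180,212,310,338),.004,50);show("ld",dark,(452,486,308,340),.004,100)
for n,z,r in(("timer",.016,(215,258,228,272)),):
  show(n,(V>205),r,z,100); print(V[225:275:6,210:262:6])
print("bg",hsv[280,230],hsv[250,250],hsv[215,294])
show("mkblue",(H>100)&(H<130)&(S>120),(285,312,195,260),.008)
show("botblue",(H>100)&(H<130)&(S>120),(350,380,240,266),.085,5)
show("oil",(V<120),(440,466,248,270),.09)
show("tubecap",(H<8)&(S>150),(320,345,340,362),.013,5)
show("tubegreen",(H>45)&(H<85)&(S>100),(320,345,295,322),.02,3)
a=cv2.resize(p[220:275,150:300],None,fx=5,fy=5,interpolation=2)
s=np.load("side0.npz")["p"][140:300,230:390]
b=cv2.resize(s,None,fx=2,fy=2,interpolation=2)
im=np.zeros((600,750,3),np.uint8);im[:275]=a;im[280:600,:320]=b
b=cv2.resize(p[185:265,285:380],None,fx=4,fy=4,interpolation=2);im[280:600,330:710]=b
cv2.imwrite("pics/crop1.png",im[...,::-1])
E
```

```text
cup [277. 280.] {'c': (0.5234, 0.1266), 'cen': (0.5233, 0.1268), 'wh': (0.0534, 0.0529), 'yaw_long': np.float64(0.815)}
cup [176. 246.] {'c': (0.5915, 0.3543), 'cen': (0.5918, 0.3545), 'wh': (0.0561, 0.0543), 'yaw_long': np.float64(0.822)}
cup [257. 198.] {'c': (0.7054, 0.1786), 'cen': (0.7058, 0.1792), 'wh': (0.055, 0.0541), 'yaw_long': np.float64(0.024)}
cup [263. 159.] {'c': (0.7958, 0.1683), 'cen': (0.7955, 0.1676), 'wh': (0.0561, 0.0545), 'yaw_long': np.float64(0.033)}
sq [397. 321.] {'c': (0.4378, -0.1473), 'cen': (0.4377, -0.1475), 'wh': (0.0635, 0.0634), 'yaw_long': np.float64(1.349)}
bar [267. 330.] {'c': (0.4101, 0.1537), 'cen': (0.4092, 0.1637), 'wh': (0.1245, 0.0149), 'yaw_long': np.float64(1.666)}
sd [196. 324.] {'c': (0.422, 0.316), 'cen': (0.422, 0.3157), 'wh': (0.0342, 0.0298), 'yaw_long': np.float64(0.049)}
ld [469. 323.] {'c': (0.4363, -0.313), 'cen': (0.4367, -0.3131), 'wh': (0.0545, 0.0545), 'yaw_long': np.float64(2.367)}
[[192 191 192 191 190 191 192 192 191]
 [191 191 192 193 191 190 192 190 191]
 [189 192 193 184 177 159 183 191 190]
 [193 192 189 166 167 169 1
[... 168 characters left out ...]
 [191 192 190 190 192 191 191 193 192]]
bg [ 11  11 191] [ 10  12 129] [  8  11 192]
mkblue [302. 245.] {'c': (0.6082, 0.0768), 'cen': (0.6097, 0.0768), 'wh': (0.0428, 0.0102), 'yaw_long': np.float64(0.269)}
botblue [366. 252.] {'c': (0.5884, -0.066), 'cen': (0.5882, -0.0659), 'wh': (0.0156, 0.0154), 'yaw_long': np.float64(0.013)}
oil [451. 260.] {'c': (0.5724, -0.2533), 'cen': (0.573, -0.2521), 'wh': (0.04, 0.033), 'yaw_long': np.float64(1.594)}
tubecap [333. 354.] {'c': (0.3616, -0.0009), 'cen': (0.3618, -0.0011), 'wh': (0.0156, 0.0091), 'yaw_long': np.float64(0.02)}
tubegreen [332. 311.] {'c': (0.4583, 0.0047), 'cen': (0.4569, 0.0042), 'wh': (0.0113, 0.0068), 'yaw_long': np.float64(0.02)}
```

View pics/crop1.png

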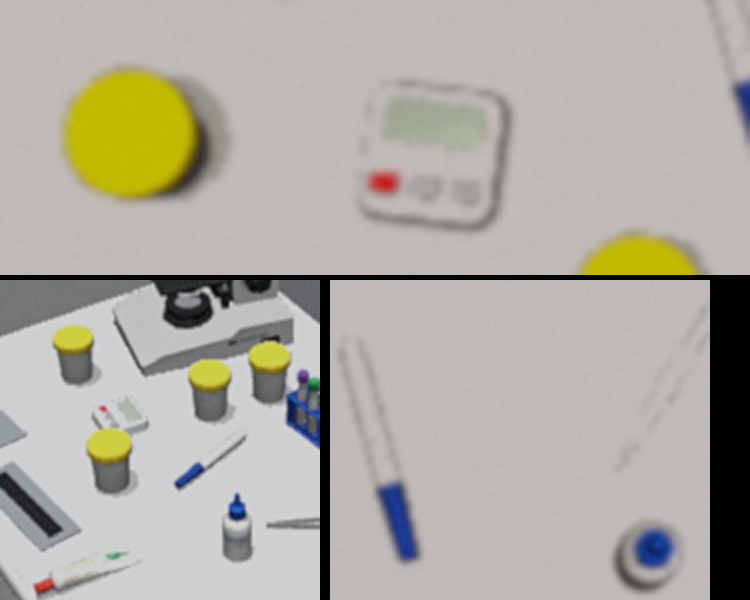

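The enlarged crop shows the leftmost lidded cup at top (176,246). It is the same kind of thing as the other three, so it's the one I'll take. The timer sits at about (236.8,251), turned about 0.1 rad. The marker runs from (290,200) to (304.5,254.5).

```bash
python3 - <<'E'
from h import *
z=np.load("top0.npz");p,d=z["p"],z["d"];c=optics.get_calibration("top")
V=p.max(2).astype(int)
for n,uv,zz in(("timer c",(236.8,251),.016),("t corner R",(251,239),.016),("t corner BR",(248.5,265),.016),("mk a",(290,200),.008),("mk b",(304.5,254.5),.008),("bot",(364.5,254),.06)):print(n,ray(c,uv,zz).round(4))
m=(V<178)
for n,(x0,x1,y0,y1) in dict(sd=(170,222,298,350),bar=(226,310,308,348),sq=(368,428,292,350),ld=(443,496,297,350)).items():
    q=np.zeros(m.shape,bool);q[y0:y1,x0:x1]=m[y0:y1,x0:x1];k=max(blobs(q,500),key=cv2.contourArea);print(n,world(c,k,.004))
v,u=np.mgrid[:480,:640];X=np.stack([(u-c["cx"])/c["fx"]*d,(v-c["cy"])/c["fy"]*d,d],-1).reshape(-1,3)
W=(X-np.array(c["t"]))@np.array(c["R"]);ok=(d.ravel()>0);W=W[ok]
print("max height mm, rows x .40-.90, cols y .60..-.40")
ys=np.arange(.6,-.41,-.05)
print("     ",[f"{y:.2f}" for y in ys])
for x in np.arange(.3,.91,.05):
    print(f"{x:.2f}",[int(1e3*max([*W[(abs(W[:,0]-x)<.025)&(abs(W[:,1]-y)<.025)][:,2],0])) for y in ys])
E
```

```text
timer c [0.5901 0.2265]
t corner R [0.6189 0.1948]
t corner BR [0.5583 0.1982]
mk a [0.7147 0.1074]
mk b [0.5864 0.0699]
bot [ 0.5854 -0.0658]
sd {'c': (0.4218, 0.3147), 'cen': (0.4219, 0.3147), 'wh': (0.0961, 0.0956), 'yaw_long': np.float64(1.686)}
bar {'c': (0.4107, 0.1489), 'cen': (0.4111, 0.1491), 'wh': (0.1687, 0.0635), 'yaw_long': np.float64(1.667)}
sq {'c': (0.4378, -0.1471), 'cen': (0.4378, -0.147), 'wh': (0.096, 0.0957), 'yaw_long': np.float64(1.343)}
ld {'c': (0.4359, -0.3129), 'cen': (0.4361, -0.3125), 'wh': (0.0964, 0.0936), 'yaw_long': np.float64(1.592)}
max height mm, rows x .40-.90, cols y .60..-.40
      ['0.60', '0.55', '0.50', '0.45', '0.40', '0.35', '0.30', '0.25', '0.20', '0.15', '0.10', '0.05', '-0.00', '-0.05', '-0.10', '-0.15', '-0.20', '-0.25', '-0.30', '-0.35', '-0.40']
0.30 [0, 0, 0, 0, 0, 0, 0, 0, 0, 0, 0, 0, 0, 0, 0, 0, 0, 0, 0, 0, 0]
0.35 [7, 8, 7, 10, 7, 8, 9, 7, 8, 8, 8, 9, 29, 8, 8, 7, 8, 9, 9, 8, 8]
0.40 [8, 7, 9, 10, 9, 11, 12, 11, 14, 13, 12, 12, 34, 10, 11, 14, 11, 10, 12, 13, 9]
0.45 [11, 15, 18, 9, 11, 11, 13, 11, 11, 11, 10, 10, 23, 8, 12, 13, 12, 13, 13, 12, 9]
0.50 [206, 204, 175, 9, 9, 8, 9, 8, 9, 75, 77, 9, 10, 10, 11, 12, 9, 10, 10, 11, 9]
0.55 [280, 278, 212, 8, 71, 77, 9, 24, 23, 76, 78, 10, 9, 62, 7, 8, 11, 100, 61, 9, 10]
0.60 [279, 278, 235, 9, 73, 77, 10, 25, 25, 8, 21, 22, 9, 100, 80, 9, 99, 109, 110, 100, 54]
0.65 [278, 279, 261, 328, 344, 345, 35, 8, 10, 7, 22, 10, 9, 14, 8, 8, 127, 128, 129, 126, 54]
0.70 [281, 281, 275, 345, 344, 335, 292, 8, 77, 75, 21, 9, 8, 12, 13, 8, 126, 129, 127, 126, 10]
0.75 [331, 334, 335, 316, 320, 304, 290, 50, 75, 74, 8, 9, 10, 8, 11, 7, 126, 129, 129, 130, 92]
0.80 [335, 336, 336, 11, 289, 293, 280, 146, 76, 78, 98, 99, 99, 8, 9, 8, 123, 126, 128, 123, 98]
0.85 [334, 335, 336, 5, 0, 235, 235, 119, 63, 70, 54, 95, 96, 11, 9, 8, 9, 10, 41, 43, 40]
0.90 [277, 277, 276, 8, 7, 232, 229, 60, 10, 8, 8, 10, 8, 10, 8, 10, 9, 10, 45, 45, 41]
```

```bash
python3 - <<'E'
from h import *
for n in("top","side"):
    z=np.load(n+"0.npz");d=z["d"];c=optics.get_calibration(n)
    v,u=np.mgrid[:480,:640];X=np.stack([(u-c["cx"])/c["fx"]*d,(v-c["cy"])/c["fy"]*d,d],-1).reshape(-1,3)
    W=((X-np.array(c["t"]))@np.array(c["R"]))[d.ravel()>0]
    print(n,"min x of scenery per y and z band (.09-.15,.15-.2,.2-.25,.25-.3,.3-.4)")
    for y in np.arange(.24,.54,.02):
        r=[]
        for a,b in((.09,.15),(.15,.2),(.2,.25),(.25,.3),(.3,.4)):
            s=W[(abs(W[:,1]-y)<.01)&(W[:,2]>a)&(W[:,2]<b)&(W[:,0]>.4)]
            r.append(round(float(np.sort(s[:,0])[min(2,len(s)-1)]),3) if len(s) else None)
        print(round(y,2),r)
E
```

```text
top min x of scenery per y and z band (.09-.15,.15-.2,.2-.25,.25-.3,.3-.4)
0.24 [0.958, 0.958, 0.958, 0.958, 0.957]
0.26 [0.855, 0.958, 0.958, 0.958, 0.957]
0.28 [0.711, 0.958, 0.958, 0.958, 0.957]
0.3 [0.707, 0.824, 0.816, 0.958, 0.957]
0.32 [0.71, 0.734, 0.744, 0.71, 0.958]
0.34 [0.714, 0.728, 0.726, 0.685, 0.677]
0.36 [0.719, 0.719, 0.812, 0.722, 0.646]
0.38 [0.723, 0.958, 0.958, 0.728, 0.643]
0.4 [0.958, 0.958, 0.958, 0.711, 0.653]
0.42 [0.754, 0.958, 0.958, 0.753, 0.674]
0.44 [0.958, 0.958, 0.958, 0.958, 0.677]
0.46 [0.958, 0.958, 0.958, 0.958, 0.69]
0.48 [0.521, 0.523, 0.56, 0.662, 0.957]
0.5 [0.52, 0.52, 0.558, 0.657, 0.77]
0.52 [0.519, 0.52, 0.543, 0.652, 0.77]
0.54 [0.505, 0.511, 0.519, 0.566, 0.771]
side min x of scenery per y and z band (.09-.15,.15-.2,.2-.25,.25-.3,.3-.4)
0.24 [0.957, 0.957, 0.957, 0.957, 0.957]
0.26 [0.781, 0.959, 0.957, 0.958, 0.957]
0.28 [0.71, 0.958, 0.956, 0.959, 0.957]
0.3 [0.711, 0.815, 0.794, 0.767, 0.957]
0.32 [0.713, 0.737, 0.74, 0.708, 0.958]
0.34 [0.718, 0.721, 0.726, 0.684, 0.664]
0.36 [0.723, 0.721, 0.731, 0.662, 0.646]
0.38 [0.727, 0.746, 0.749, 0.731, 0.649]
0.4 [0.731, 0.959, 0.958, 0.713, 0.688]
0.42 [0.738, 0.957, 0.959, 0.958, 0.675]
0.44 [0.962, 0.958, 0.958, 0.957, 0.683]
0.46 [0.966, 0.957, 0.957, 0.957, 0.957]
0.48 [0.521, 0.523, 0.572, 0.671, 0.957]
0.5 [0.52, 0.522, 0.569, 0.671, 0.77]
0.52 [0.513, 0.521, 0.573, 0.598, 0.771]
0.54 [0.503, 0.509, 0.561, 0.563, 0.772]
```

```bash
python3 - <<'E'
from h import *
z=np.load("side0.npz");p,d=z["p"],z["d"];c=optics.get_calibration("side")
v,u=np.mgrid[:480,:640];X=np.stack([(u-c["cx"])/c["fx"]*d,(v-c["cy"])/c["fy"]*d,d],-1).reshape(-1,3)
W=((X-np.array(c["t"]))@np.array(c["R"]))
m=(u.ravel()<110)&(v.ravel()<160)&(d.ravel()>0)
Q=W[m]-np.array([.188,.517,.239]);Q=Q[np.hypot(Q[:,0],Q[:,1])<.3]
r=np.array([np.cos(1.007),np.sin(1.007)]);t=np.array([-r[1],r[0]])
for h in np.arange(0,.45,.03):
    s=Q[(Q[:,2]>h)&(Q[:,2]<h+.03)]
    if len(s)>5:print(round(h,2),len(s),"radial",np.percentile(s[:,:2]@r,[1,99]).round(3),"tang",np.percentile(s[:,:2]@t,[1,99]).round(3))
E
```

```text
0.0 98 radial [-0.065  0.059] tang [-0.027 -0.   ]
0.03 84 radial [-0.081  0.063] tang [-0.042  0.007]
0.06 472 radial [-0.096  0.087] tang [-0.055  0.01 ]
0.09 728 radial [-0.1    0.091] tang [-0.055  0.011]
0.12 303 radial [-0.048 -0.003] tang [-0.044  0.022]
0.15 412 radial [-0.046  0.014] tang [-0.042  0.027]
0.18 59 radial [-0.049  0.023] tang [-0.064  0.005]
0.21 490 radial [-0.166  0.007] tang [-0.074  0.007]
0.24 833 radial [-0.22   0.027] tang [-0.074 -0.006]
0.27 1839 radial [-0.253  0.019] tang [-0.068  0.052]
0.3 531 radial [-0.268 -0.093] tang [-0.056 -0.009]
0.33 288 radial [-0.267 -0.17 ] tang [-0.054 -0.022]
0.36 13 radial [-0.289 -0.217] tang [-0.069 -0.033]
0.39 11 radial [-0.292 -0.285] tang [-0.071 -0.068]
```

```bash
python3 -m crank '[[[0,0,0],-0.12],[[0,0,0],-0.12],[[0,0,0],-0.109],[[0,0,0],0],[[0,0,0],0],[[0,0,0],0],[[0,0,0],0],[[0,0,0],0],[[0,0,0],0],[[0,0,0],0]]' 1 20
```

```text
time_s: 1.1
tool_pos: [0.188, 0.5169, 0.2388]
tcp_rot: [3.142, -0.0, 3.142]
force: [-0.0, -0.8, -0.5]
grip_width: 0.0881
```

```bash
python3 -m crank '[[[-0.03,-0.02,0.004],0],[[-0.03,-0.02,0.004],0],[[-0.03,-0.02,0.004],0],[[-0.03,-0.02,0.004],0],[[-0.03,-0.02,0.004],0],[[-0.03,-0.02,0.004],0],[[-0.03,-0.02,0.004],0],[[-0.03,-0.023,0.004],0],[[-0.03,0,0.004],0],[[-0.02,0,0],0]]'
python3 - <<'E'
from h import *
c=optics.get_calibration("wrist");p,d=optics.snapshot("wrist");cv2.imwrite("pics/w1.png",p[...,::-1])
print(status.get_state()["tool_pos"],{k:np.round(v,3).tolist() for k,v in c.items()})
hsv=cv2.cvtColor(p,cv2.COLOR_RGB2HSV);H,S,V=[hsv[...,i].astype(int) for i in range(3)]
for k in blobs((H>22)&(H<35)&(S>150)&(V>60),200):print(k[:,0].mean(0),world(c,k,.07))
E
```

```text
time_s: 2.1
tool_pos: [0.4798, 0.3529, 0.2022]
tcp_rot: [-3.141, -0.001, 3.14]
force: [-1.7, 0.7, 0.7]
grip_width: 0.0882
[0.48187423 0.35294158 0.20204226] {'fx': 355.469, 'fy': 355.469, 'cx': 319.082, 'cy': 239.076, 'R': [[0.002, 1.0, -0.001], [0.949, -0.002, 0.315], [0.315, -0.001, -0.949]], 't': [-0.354, -0.487, 0.204]}
```

View pics/w1.png

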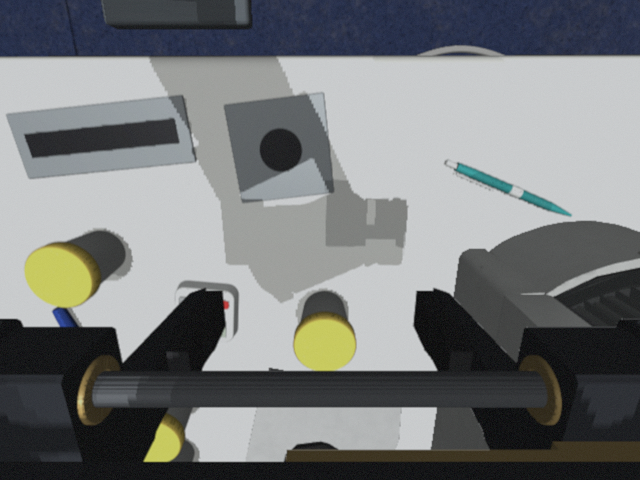

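The cup is at (324,342) in the wrist view between the fingers, the bar pad at (105,137), the small disc at (281,150) and the timer at (205,305), partly hidden by a finger.

```bash
python3 - <<'E'
from h import *
c=optics.get_calibration("wrist");p=cv2.imread("pics/w1.png")[...,::-1].copy()
hsv=cv2.cvtColor(p,cv2.COLOR_RGB2HSV);H,S,V=[hsv[...,i].astype(int) for i in range(3)];print(hsv[342,324])
m=(H>22)&(H<35)&(S>100)&(V>60);m[372:]=0
for k in blobs(m,200):print(k[:,0].mean(0),world(c,k,.07))
for n,r,z in(("sd",(255,307,125,175),.004),("bar",(20,184,115,160),.004)):
    x0,x1,y0,y1=r;q=np.zeros(V.shape,bool);q[y0:y1,x0:x1]=(V<75)[y0:y1,x0:x1]
    for k in blobs(q,150):print(n,world(c,k,z))
E
```

```text
[ 31 136 203]
[324.37356322 341.16091954] {'c': (0.5919, 0.3575), 'cen': (0.5919, 0.3573), 'wh': (0.0625, 0.0558), 'yaw_long': np.float64(3.139)}
[ 62.34183673 273.90816327] {'c': (0.5239, 0.1345), 'cen': (0.5245, 0.1346), 'wh': (0.0651, 0.056), 'yaw_long': np.float64(2.23)}
sd {'c': (0.4264, 0.3163), 'cen': (0.4266, 0.3167), 'wh': (0.0394, 0.0384), 'yaw_long': np.float64(2.022)}
bar {'c': (0.4154, 0.1511), 'cen': (0.4154, 0.151), 'wh': (0.141, 0.021), 'yaw_long': np.float64(1.666)}
```

```bash
python3 -m crank '[[[0,0.0005,0.04],0],[[0,0.0005,0.04],0],[[0,0.0005,0.04],0],[[0,0.0005,0.038],0],[[-0.02,0,0],0],[[-0.02,0,0],0],[[-0.02,0,0],0],[[-0.02,0,0],0],[[-0.015,0,0],0],[[-0.009,0,0],0]]'
python3 -m crank '[[[0,0,0],0],[[0,0,0],0],[[0,0,0],0],[[0,0,0],0],[[0,0,0],0],[[0,0,0],0],[[0,0,0],0],[[0,0,0],0],[[0,0,0],0],[[0,0,0],0]]' 0 20
```

```text
time_s: 3.15
tool_pos: [0.5825, 0.356, 0.0447]
tcp_rot: [3.142, 0.0, 3.142]
force: [0.7, 0.4, 1.2]
grip_width: 0.0881
time_s: 4.15
tool_pos: [0.582, 0.3561, 0.045]
tcp_rot: [3.141, 0.0, -3.141]
force: [-1.1, 1.0, 3.4]
grip_width: 0.056
```

```bash
python3 -m crank '[[[0,0,0],0],[[0,0,0],0],[[0,0,0],0],[[-0.002,0,0],0],[[-0.002,0,0],0],[[-0.002,0,0],0],[[-0.002,0,0],0],[[-0.001,0,0],0],[[0,0,0],0],[[0,0,0],0]]' 1
python3 -m crank '[[[0,0,0],0],[[0,0,0],0],[[0,0,0],0],[[0,0,0],0],[[0,0,0],0],[[0,0,0],0],[[0,0,0],0],[[0,0,0],0],[[0,0,0],0],[[0,0,0],0]]' 0 20
```

```text
time_s: 5.15
tool_pos: [0.591, 0.356, 0.0447]
tcp_rot: [3.142, -0.0, -3.141]
force: [-0.7, -0.3, -0.2]
grip_width: 0.0885
time_s: 6.15
tool_pos: [0.591, 0.356, 0.0448]
tcp_rot: [3.142, 0.0, -3.141]
force: [-0.8, -0.3, 1.0]
grip_width: 0.0577
```

```bash
python3 -m crank '[[[0.015,0,-0.02],0],[[0.02,0,-0.02],0],[[0.02,0,-0.02],0],[[0.02,0,-0.02],0],[[0.02,0,-0.02],0],[[0.02,0,-0.02],0],[[0.02,0,-0.02],0],[[0.016,-0.04,0],0],[[0,-0.045,0],0],[[0,-0.045,0],0]]'
python3 -m crank '[[[0,-0.045,0],0],[[0,-0.045,0],0],[[0,-0.045,0],0],[[0,-0.045,0],0],[[0,-0.045,0],0],[[0,-0.045,0],0],[[0,-0.045,0],0],[[0,-0.045,0],0],[[0,-0.045,0],0],[[0,-0.045,0],0]]'
python3 -m crank '[[[0,-0.045,0],0],[[0,-0.035,0],0],[[0,-0.01,0],0],[[0,0,0],0],[[0,0,0],0],[[0,0,0],0],[[0,0,0],0],[[0,0,0],0],[[0,0,0],0],[[0,0,0],0]]'
python3 - <<'E'
from h import *
c=optics.get_calibration("wrist");p,d=optics.snapshot("wrist");cv2.imwrite("pics/w2.png",p[...,::-1])
print(status.get_state()["tool_pos"])
p,d=optics.snapshot("top");cv2.imwrite("pics/t2.png",p[...,::-1])
np.save("w2c.npy",c,allow_pickle=True)
E
```

```text
time_s: 7.15
tool_pos: [0.4392, 0.2248, 0.1849]
tcp_rot: [-3.141, 0.0, -3.14]
force: [1.0, 0.6, -1.1]
grip_width: 0.0571
time_s: 8.15
tool_pos: [0.4396, -0.226, 0.1848]
tcp_rot: [-3.142, 0.0, 3.141]
force: [1.4, 0.8, -0.7]
grip_width: 0.0575
time_s: 9.15
tool_pos: [0.4402, -0.3139, 0.1848]
tcp_rot: [-3.142, 0.0, -3.141]
force: [-0.0, 0.5, -0.9]
grip_width: 0.0572
[ 0.44016132 -0.31395188  0.1847684 ]
```

View pics/w2.png

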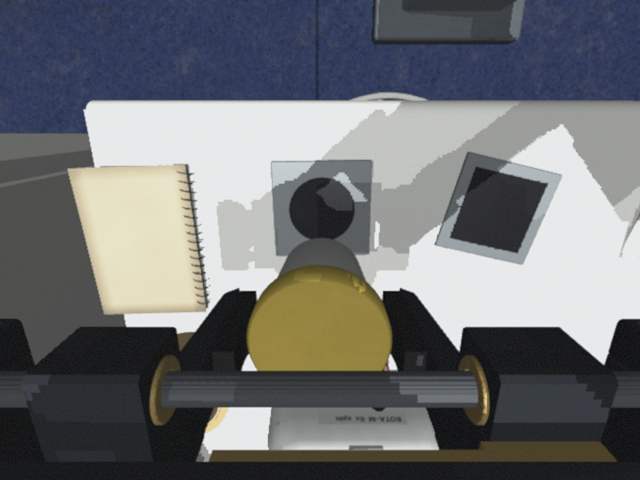

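The pad corners are at (272,160), (373,160) and (276,255), with the disc at (321,208). The square silhouette spans (479,167)–(548,182)–(521,254)–(452,240). The lid is between the fingers at about (319,335).

```bash
python3 - <<'E'
from h import *
c=np.load("w2c.npy",allow_pickle=True).item();p=cv2.imread("pics/w2.png")[...,::-1].copy()
hsv=cv2.cvtColor(p,cv2.COLOR_RGB2HSV);H,S,V=[hsv[...,i].astype(int) for i in range(3)]
def roi(n,m,r,z):
    x0,x1,y0,y1=r;q=np.zeros(V.shape,bool);q[y0:y1,x0:x1]=m[y0:y1,x0:x1]
    for k in blobs(q,300):print(n,k[:,0].mean(0).round(),world(c,k,z))
roi("sq",V<75,(445,558,160,260),.004)
# disc contour, left/bottom/top arc circle fit
m=(V<60);x0,x1,y0,y1=280,362,170,245;q=np.zeros(V.shape,bool);q[y0:y1,x0:x1]=m[y0:y1,x0:x1]
k=max(blobs(q,300),key=cv2.contourArea);h=cv2.convexHull(k);print("ld hull",world(c,h,.004))
for uv in((272,160),(373,160),(276,255),(370,255)):print(ray(c,uv,.004).round(4))
m=(H>20)&(H<35)&(S>100)&(V>60);m[370:]=0;m[:255]=0
k=max(blobs(m,1000),key=cv2.contourArea);P=np.array([ray(c,u,.21) for u in k[:,0]+0.]);print("lid y",P[:,1].min(),P[:,1].max(),"x",P[:,0].min())
E
```

```text
sq [497. 209.] {'c': (0.4395, -0.1468), 'cen': (0.4394, -0.1468), 'wh': (0.07, 0.0695), 'yaw_long': np.float64(1.334)}
ld hull {'c': (0.4399, -0.3131), 'cen': (0.4388, -0.3122), 'wh': (0.0601, 0.0561), 'yaw_long': np.float64(0.791)}
[ 0.3924 -0.3562]
[ 0.3924 -0.2655]
[ 0.4838 -0.3562]
[ 0.4838 -0.264 ]
lid y -0.34235774465305574 -0.2852577853308497 x 0.4086782273728824
```

```bash
python3 -m crank '[[[0.001,0.001,0.03],0],[[0,0.001,0.03],0],[[0,0,0.03],0],[[0,0,0.02],0],[[0,0,0.015],0],[[0,0,0.006],0],[[0,0,0.004],0],[[0,0,0],0],[[0,0,0],0],[[0,0,0],0]]'
python3 -m crank '[[[0,0,0],0],[[0,0,0],0],[[0,0,0],0],[[0,0,0],0],[[0,0,0],0],[[0,0,0],0],[[0,0,-0.03],0],[[0,0,-0.04],0],[[0,0,-0.04],0],[[0,0,-0.04],0]]' 1
```

```text
time_s: 10.25
tool_pos: [0.4394, -0.3123, 0.0504]
tcp_rot: [-3.141, 0.001, -3.141]
force: [0.3, -1.2, -0.2]
grip_width: 0.0571
time_s: 11.25
tool_pos: [0.4389, -0.3119, 0.2014]
tcp_rot: [3.141, -0.0, -3.141]
force: [0.0, -0.9, 0.1]
grip_width: 0.0883
```

```bash
python3 -m crank '[[[-0.01,0.041,0],0],[[-0.01,0.041,0],0],[[-0.01,0.041,0],0],[[-0.01,0.041,0],0],[[-0.01,0.041,0],0],[[-0.01,0.041,0],0],[[0,0,0],0],[[0,0,0],0],[[0,0,0],0],[[0,0,0],0]]'
python3 - <<'E'
from h import *
c=optics.get_calibration("wrist");p,d=optics.snapshot("wrist");cv2.imwrite("pics/w3.png",p[...,::-1])
np.savez("w3.npz",p=p,d=d);print(status.get_state()["tool_pos"])
hsv=cv2.cvtColor(p,cv2.COLOR_RGB2HSV);H,S,V=[hsv[...,i].astype(int) for i in range(3)]
for k in blobs((H>100)&(H<130)&(S>140)&(V>60)&(np.arange(480)[:,None]>120),80):print(k[:,0].mean(0).round(),world(c,k,.085))
t,_=optics.snapshot("top");cv2.imwrite("pics/t3.png",t[...,::-1]);ct=optics.get_calibration("top")
hsv=cv2.cvtColor(t,cv2.COLOR_RGB2HSV);H,S,V=[hsv[...,i].astype(int) for i in range(3)]
for k in blobs((H>22)&(H<35)&(S>150)&(V>90),100):print("top cup",k[:,0].mean(0).round(),world(ct,k,.074))
E
```

```text
time_s: 12.25
tool_pos: [0.4989, -0.0672, 0.1997]
tcp_rot: [-3.141, -0.0, 3.14]
force: [-0.2, -0.7, -0.3]
grip_width: 0.0884
[ 0.49894594 -0.06713846  0.19968914]
[411. 440.] {'c': (0.705, 0.0161), 'cen': (0.7047, 0.0181), 'wh': (0.0918, 0.0223), 'yaw_long': np.float64(1.598)}
[320. 330.] {'c': (0.5864, -0.0677), 'cen': (0.5853, -0.0663), 'wh': (0.025, 0.0207), 'yaw_long': np.float64(2.747)}
top cup [476. 322.] {'c': (0.4411, -0.3108), 'cen': (0.4406, -0.3101), 'wh': (0.0573, 0.0542), 'yaw_long': np.float64(1.593)}
top cup [278. 279.] {'c': (0.5237, 0.1258), 'cen': (0.523, 0.1263), 'wh': (0.0542, 0.0532), 'yaw_long': np.float64(2.385)}
top cup [257. 198.] {'c': (0.7047, 0.1782), 'cen': (0.7049, 0.1788), 'wh': (0.0548, 0.054), 'yaw_long': np.float64(0.024)}
top cup [263. 159.] {'c': (0.7947, 0.1679), 'cen': (0.7943, 0.1672), 'wh': (0.0558, 0.0544), 'yaw_long': np.float64(0.025)}
```

View pics/w3.png

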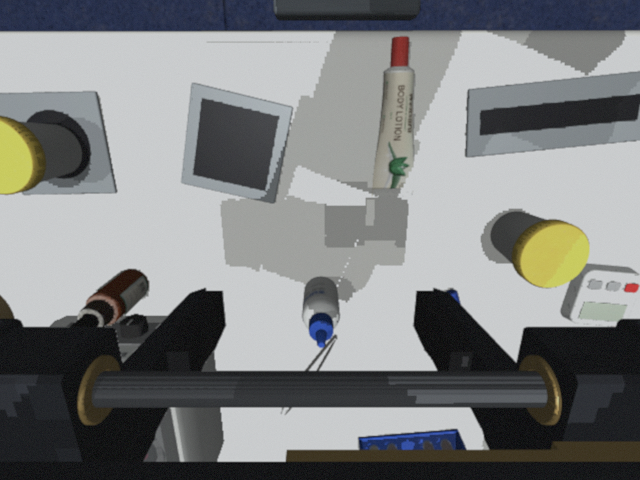

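The bottle cap is at (320,330), centred between the fingers. The cup is at (20,155), standing on the large disc pad. The tube lies at (398,110) and the decoy cup at (550,253).

```bash
python3 -m crank '[[[0,0,0.04],0],[[0,0,0.04],0],[[0,0,0.04],0],[[0,0,0.04],0],[[0,0,0],0],[[-0.02,0,0],0],[[-0.02,0,0],0],[[-0.02,0,0],0],[[-0.02,0,0],0],[[-0.008,0,0],0]]'
python3 -m crank '[[[0,0,0],0],[[0,0,0],0],[[0,0,0],0],[[0,0,0],0],[[0,0,0],0],[[0,0,0],0],[[0,0,0],0],[[0,0,0],0],[[0,0,0],0],[[0,0,0],0]]' 0 20
```

```text
time_s: 13.35
tool_pos: [0.5891, -0.0667, 0.0419]
tcp_rot: [-3.14, 0.003, -3.142]
force: [0.1, 0.7, 0.4]
grip_width: 0.0881
time_s: 14.35
tool_pos: [0.5871, -0.0661, 0.0398]
tcp_rot: [-3.142, 0.0, -3.141]
force: [-0.3, 0.3, 0.3]
grip_width: 0.0342
```

```bash
python3 -m crank '[[[0,0,-0.02],0],[[0,0,-0.04],0],[[0,0,-0.04],0],[[0,0,-0.04],0],[[0.016,0.038,0],0],[[0.016,0.038,0],0],[[0.016,0.038,0],0],[[0.016,0.038,0],0],[[0.016,0.038,0],0],[[0.016,0.038,0],0]]'
python3 -m crank '[[[0.016,0.038,0],0],[[0.016,0.038,0],0],[[0.016,0.038,0],0],[[0.016,0.038,0],0],[[0.003,0.002,0],0],[[0,0,0.03],0],[[0,0,0.03],0],[[0,0,0],0],[[0,0,0],0],[[0,0,0],0]]'
python3 - <<'E'
from h import *
c=optics.get_calibration("wrist");p,d=optics.snapshot("wrist");cv2.imwrite("pics/w4.png",p[...,::-1])
np.save("w4c.npy",c,allow_pickle=True);print(status.get_state()["tool_pos"])
E
```

```text
time_s: 15.35
tool_pos: [0.4901, 0.1633, 0.1797]
tcp_rot: [3.142, -0.0, 3.142]
force: [1.5, 0.3, -0.6]
grip_width: 0.0343
time_s: 16.35
tool_pos: [0.4249, 0.316, 0.1212]
tcp_rot: [3.141, 0.002, 3.141]
force: [0.0, 0.2, -0.4]
grip_width: 0.0344
[0.42479959 0.31598107 0.12122892]
```

View pics/w4.png

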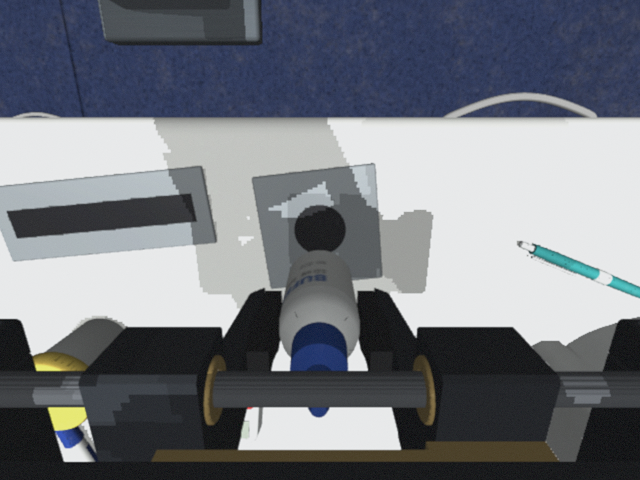

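The disc silhouette is at (320,229) just beyond the held bottle's base, whose near rim is at (320,250). The bar spans (8,212)–(192,194)–(194,221)–(17,238).

```bash
python3 - <<'E'
from h import *
c=np.load("w4c.npy",allow_pickle=True).item()
print("disc",ray(c,(320,229),.004));print("near rim bottle",ray(c,(320,250),.081),"left/right",ray(c,(284,300),.081+.05),ray(c,(357,300),.081+.05))
B=[ray(c,u,.004) for u in((8,212),(192,194),(194,221),(17,238))];print("bar",np.mean(B,0),B)
E
```

```text
disc [0.42291231 0.31676434]
near rim bottle [0.41165289 0.31652459] left/right [0.41575472 0.30109374] [0.4157888  0.33207246]
bar [0.41281137 0.15107689] [array([0.40924304, 0.08057658]), array([0.39558117, 0.22140986]), array([0.4164388 , 0.22055083]), array([0.42998248, 0.08177031])]
```

```bash
python3 -m crank '[[[0.003,0.0005,0.02],0],[[0.002,0,0.02],0],[[0,0,0.015],0],[[0,0,0.01],0],[[0,0,0.006],0],[[0,0,0.004],0],[[0,0,0],0],[[0,0,0],0],[[0,0,0],0],[[0,0,0],0]]'
python3 -m crank '[[[0,0,0],0],[[0,0,0],0],[[0,0,0],0],[[0,0,0],0],[[0,0,0],0],[[0,0,0],0],[[0,0,0],0],[[0,0,-0.03],0],[[0,0,-0.04],0],[[0,0,-0.04],0]]' 1
```

```text
time_s: 17.4
tool_pos: [0.4192, 0.3165, 0.0451]
tcp_rot: [3.141, 0.001, -3.141]
force: [-0.6, -0.5, -0.8]
grip_width: 0.0344
time_s: 18.4
tool_pos: [0.4187, 0.3162, 0.1559]
tcp_rot: [-3.141, -0.001, -3.141]
force: [1.2, 0.6, 0.3]
grip_width: 0.088
```

```bash
python3 -m crank '[[[0,0,-0.04],0],[[0,0,-0.02],0],[[-0.018,-0.022,0],0],[[-0.018,-0.022,0],0],[[-0.018,-0.022,0],0],[[-0.016,-0.022,0],0],[[0,0,0],0],[[0,0,0],0],[[0,0,0],0],[[0,0,0],0]]'
python3 - <<'E'
from h import *
c=optics.get_calibration("wrist");p,d=optics.snapshot("wrist");np.savez("w5.npz",p=p,d=d)
np.save("w5c.npy",c,allow_pickle=True);print(status.get_state()["tool_pos"])
v,u=np.mgrid[:480,:640];X=np.stack([(u-c["cx"])/c["fx"]*d,(v-c["cy"])/c["fy"]*d,d],-1).reshape(-1,3)
W=((X-np.array(c["t"]))@np.array(c["R"])).reshape(480,640,3)
m=(W[...,2]>.010)&(W[...,2]<.024)&(d>0)&(abs(W[...,0]-.59)<.06)&(abs(W[...,1]-.226)<.06)
print("table z",np.median(W[...,2][m==0][:]))
m=cv2.morphologyEx(m.astype(np.uint8),cv2.MORPH_OPEN,np.ones((3,3)))
for k in blobs(m,200):print(k[:,0].mean(0),world(c,k,.016))
a=p[240:450,200:480];cv2.imwrite("pics/w5.png",cv2.resize(a,None,fx=2.8,fy=2.8,interpolation=2)[...,::-1])
t,_=optics.snapshot("top");ct=optics.get_calibration("top")
hsv=cv2.cvtColor(t,cv2.COLOR_RGB2HSV);H,S,V=[hsv[...,i].astype(int) for i in range(3)]
for k in blobs((H>100)&(H<130)&(S>120)&(np.arange(640)<230)&(np.arange(480)[:,None]<345),8):print("bottle cap top",k[:,0].mean(0),world(ct,k,.089))
E
```

```text
time_s: 19.4
tool_pos: [0.4884, 0.2292, 0.2148]
tcp_rot: [3.141, -0.0, -3.14]
force: [0.7, 0.5, -0.2]
grip_width: 0.0877
[0.48849881 0.22913448 0.21485598]
table z -0.00040055513900097287
[320.36923077 299.62051282] {'c': (0.5915, 0.2307), 'cen': (0.5917, 0.2307), 'wh': (0.0632, 0.0616), 'yaw_long': np.float64(3.046)}
bottle cap top [188.95833333 324.        ] {'c': (0.4222, 0.3126), 'cen': (0.4222, 0.3127), 'wh': (0.0185, 0.0179), 'yaw_long': np.float64(0.826)}
```

View pics/w5.png

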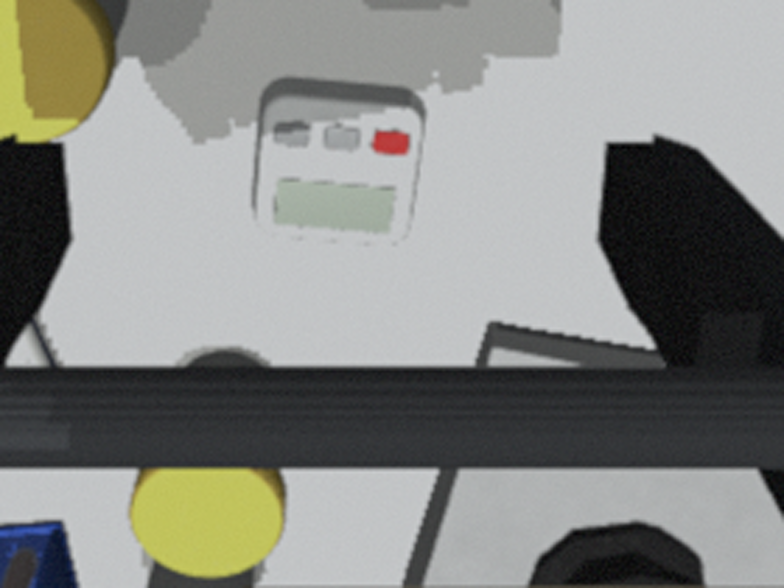

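The timer lies in the clear between the fingers, with its centre near crop (340,165). It's turned about −0.1 rad at (0.5915, 0.2295).

```bash
python3 -m crank '[[[0,0,0.02],0.1],[[-0.022,0.0024,0.01],0],[[-0.022,0.0024,0.01],0],[[-0.022,0.0024,0.01],0],[[-0.022,0.0024,0.01],0],[[-0.022,0.0024,0.01],0],[[0,0,0.03],0],[[0,0,0.03],0],[[0,0,0.03],0],[[0,0,0.02],0]]'
python3 -m crank '[[[0,0,0.01],0],[[0,0,0.008],0],[[0,0,0.008],0],[[0,0,0.006],0],[[0,0,0.003],0],[[0,0,0],0],[[0,0,0],0],[[0,0,0],0],[[0,0,0],0],[[0,0,0],0]]'
```

```text
time_s: 20.5
tool_pos: [0.5987, 0.2297, 0.0325]
tcp_rot: [-3.141, -0.002, 3.042]
force: [-0.2, -0.9, 0.7]
grip_width: 0.0879
time_s: 21.5
tool_pos: [0.5999, 0.2295, 0.0005]
tcp_rot: [3.141, 0.001, 3.042]
force: [-1.6, 0.2, 6.4]
grip_width: 0.0881
```

```bash
python3 -m crank '[[[0,0,-0.003],0],[[0,0,-0.002],0],[[0,0,0],0],[[0,0,0],0],[[0,0,0],0],[[0,0,0],0],[[0,0,0],0],[[0,0,0],0],[[0,0,0],0],[[0,0,0],0]]' 0 20
python3 -m crank '[[[0,0,0],0],[[0,0,-0.01],0],[[0,0,-0.03],0],[[0,0,-0.04],0],[[0,0,-0.04],0],[[0,0,-0.02],0],[[0,0,0],0],[[0,0,0],0],[[0,0,0],0],[[0,0,0],0]]'
```

```text
time_s: 22.5
tool_pos: [0.5998, 0.2294, 0.0048]
tcp_rot: [3.142, 0.0, 3.042]
force: [0.6, 0.3, 2.9]
grip_width: 0.0631
time_s: 23.5
tool_pos: [0.5991, 0.2293, 0.1431]
tcp_rot: [-3.141, -0.003, 3.042]
force: [-0.1, 0.6, 0.1]
grip_width: 0.0633
```

```bash
python3 -m crank '[[[0.0114,-0.0392,0],0],[[0.0114,-0.0392,0],0],[[0.0114,-0.0392,0],0],[[0.0114,-0.0392,0],0],[[0.0114,-0.0392,0],0],[[0.0114,-0.0392,0],0],[[0.0114,-0.0392,0],0],[[0.0114,-0.0392,0],0],[[0.0114,-0.0392,0],0],[[0.0114,-0.0392,0],0]]'
python3 -m crank '[[[0,0,0],0.137],[[0,0,0.02],0],[[0,0,0.02],0],[[0,0,0],0],[[0,0,0],0],[[0,0,0],0],[[0,0,0],0],[[0,0,0],0],[[0,0,0],0],[[0,0,0],0]]'
python3 - <<'E'
from h import *
c=optics.get_calibration("wrist");p,d=optics.snapshot("wrist");np.savez("w6.npz",p=p,d=d);cv2.imwrite("pics/w6.png",p[...,::-1])
np.save("w6c.npy",c,allow_pickle=True);print(status.get_state()["tool_pos"])
E
```

```text
time_s: 24.5
tool_pos: [0.4461, -0.1505, 0.1442]
tcp_rot: [3.141, -0.001, 3.042]
force: [1.0, 0.0, -1.3]
grip_width: 0.0629
time_s: 25.5
tool_pos: [0.4472, -0.1493, 0.1049]
tcp_rot: [-3.141, 0.0, 2.905]
force: [-1.4, -0.0, 0.1]
grip_width: 0.0632
[ 0.44719347 -0.14927611  0.10485775]
```

View pics/w6.png

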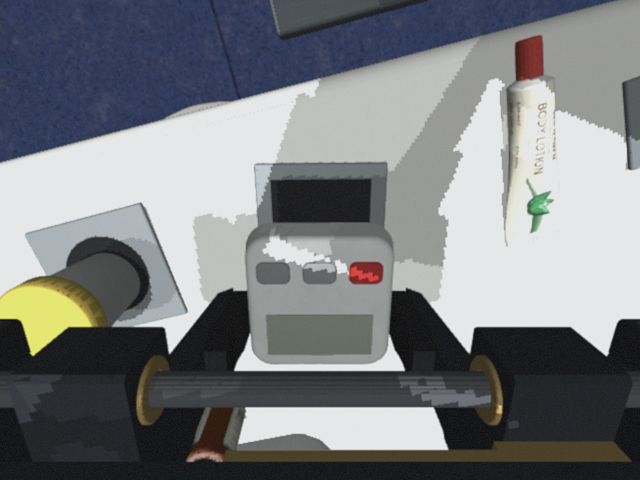

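The held timer spans (247,236)–(391,362) and looks parallel to the square. The square's near edge runs (271,180)–(372,180).

```bash
python3 - <<'E'
from h import *
c=np.load("w6c.npy",allow_pickle=True).item();T=np.array([.4472,-.1493]);y=2.905
ax=np.array([np.cos(y),np.sin(y)]);ay=np.array([np.sin(y),-np.cos(y)])
f=lambda u,z:(np.round([(ray(c,u,z)-T)@ax,(ray(c,u,z)-T)@ay],4))
print("timer L,R,near,far (tool x,y)",f((248,300),.116),f((390,300),.116),f((320,234),.116),f((320,362),.116))
print("square near L,R",f((271,180),.004),f((372,180),.004))
E
```

```text
timer L,R,near,far (tool x,y) [ 0.0098 -0.0296] [0.0098 0.0301] [0.0389 0.0007] [-0.0213  0.0007]
square near L,R [ 0.0424 -0.0329] [0.0424 0.0368]
```

```bash
python3 -m crank '[[[-0.001,0.0015,0.02],0],[[0,0,0.025],0],[[0,0,0.02],0],[[0,0,0.013],0],[[0,0,0.008],0],[[0,0,0.006],0],[[0,0,0.003],0],[[0,0,0],0],[[0,0,0],0],[[0,0,0],0]]'
python3 -m crank '[[[0,0,0],0],[[0,0,0],0],[[0,0,0],0],[[0,0,0],0],[[0,0,0],0],[[0,0,0],0],[[0,0,-0.02],0],[[0,0,-0.04],0],[[0,0,-0.045],0],[[0,0,-0.045],0]]' 1
```

```text
time_s: 26.55
tool_pos: [0.4487, -0.1482, 0.0102]
tcp_rot: [-3.141, 0.001, 2.905]
force: [0.5, -0.4, -0.5]
grip_width: 0.0631
time_s: 27.55
tool_pos: [0.4481, -0.1478, 0.1614]
tcp_rot: [3.141, -0.001, 2.905]
force: [-0.3, -0.9, -0.1]
grip_width: 0.0886
```

```bash
python3 -m crank '[[[-0.004,0.035,-0.01],0],[[-0.004,0.035,-0.01],0],[[-0.004,0.035,-0.01],0],[[-0.004,0.035,-0.01],0],[[-0.004,0.035,0],0],[[-0.004,0.035,0],0],[[0,0,0],-0.13],[[0,0,0],-0.13],[[0,0,0],-0.13],[[0,0,0],-0.131]]'
python3 -m crank '[[[0,0,0],0],[[0,0,0],0],[[0,0,0],0],[[0,0,0],0],[[0,0,0],0],[[0,0,0],0],[[0,0,0],0],[[0,0,0],0],[[0,0,0],0],[[0,0,0],0]]'
python3 - <<'E'
from h import *
c=optics.get_calibration("wrist");p,d=optics.snapshot("wrist");np.savez("w7.npz",p=p,d=d);cv2.imwrite("pics/w7.png",p[...,::-1])
np.save("w7c.npy",c,allow_pickle=True);s=status.get_state();print(s["tool_pos"],s["tcp_rot"])
hsv=cv2.cvtColor(p,cv2.COLOR_RGB2HSV);H,S,V=[hsv[...,i].astype(int) for i in range(3)]
for k in blobs((H>100)&(H<130)&(S>140)&(V>60)&(np.arange(480)[:,None]>120),80):print(k[:,0].mean(0).round(),world(c,k,.008))
E
```

```text
time_s: 28.55
tool_pos: [0.521, 0.0506, 0.1996]
tcp_rot: [3.141, -0.0, -2.852]
force: [-0.3, 0.5, -0.0]
grip_width: 0.0881
time_s: 29.55
tool_pos: [0.5211, 0.0505, 0.1997]
tcp_rot: [3.142, -0.0, -2.857]
force: [0.6, -0.4, 0.0]
grip_width: 0.0883
[0.52109363 0.05043393 0.19973373] [-3.14156907e+00 -5.07033117e-05 -2.85741358e+00]
[230. 450.] {'c': (0.8443, 0.0343), 'cen': (0.8473, 0.0308), 'wh': (0.1265, 0.0391), 'yaw_long': np.float64(1.855)}
[250. 425.] {'c': (0.8033, 0.0448), 'cen': (0.798, 0.0452), 'wh': (0.1167, 0.0464), 'yaw_long': np.float64(1.67)}
[320. 296.] {'c': (0.6113, 0.0786), 'cen': (0.6127, 0.0783), 'wh': (0.047, 0.0129), 'yaw_long': np.float64(0.28)}
```

View pics/w7.png

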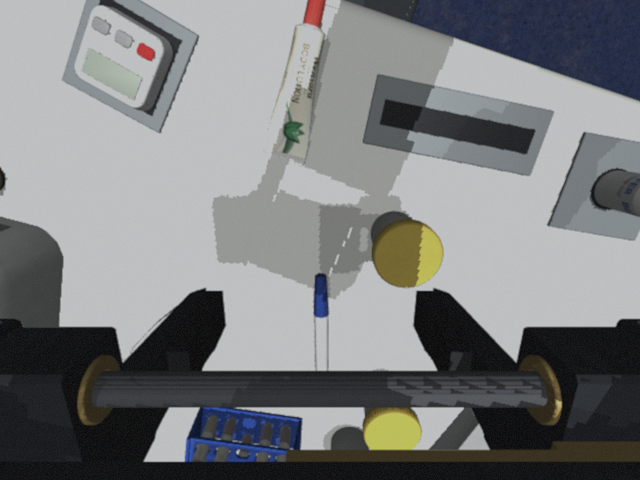

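The marker lies along the tool axis, with its cap at (320,296). The timer is on the square pad at top left and parallel to it. The decoy cup is at (407,253), well clear.

```bash
python3 -m crank '[[[-0.02,0.0016,0.01],0],[[-0.02,0,0.01],0],[[-0.02,0,0.01],0],[[-0.02,0,0.02],0],[[-0.02,0,0.03],0],[[0,0,0.03],0],[[0,0,0.03],0],[[0,0,0.025],0],[[0,0,0.015],0],[[0,0,0.009],0]]'
python3 -m crank '[[[0,0,0.005],0],[[0,0,0.002],0],[[0,0,0],0],[[0,0,0],0],[[0,0,0],0],[[0,0,0],0],[[0,0,0],0],[[0,0,0],0],[[0,0,0],0],[[0,0,0],0]]'
python3 -m crank '[[[0,0,0],0],[[0,0,0],0],[[0,0,0],0],[[0,0,0],0],[[0,0,0],0],[[0,0,0],0],[[0,0,0],0],[[0,0,0],0],[[0,0,0],0],[[0,0,0],0]]' 0 30
```

```text
time_s: 30.6
tool_pos: [0.6162, 0.08, 0.0093]
tcp_rot: [3.141, -0.002, -2.857]
force: [0.5, 0.1, 0.1]
grip_width: 0.0882
time_s: 31.6
tool_pos: [0.6166, 0.08, 0.0038]
tcp_rot: [-3.142, 0.0, -2.857]
force: [0.9, 0.2, -0.3]
grip_width: 0.0881
time_s: 32.6
tool_pos: [0.6167, 0.08, 0.0038]
tcp_rot: [-3.142, 0.0, -2.857]
force: [0.2, -0.4, 0.3]
grip_width: 0.0141
```

```bash
python3 -m crank '[[[0,0,-0.01],0],[[0,0,-0.03],0],[[0,0,-0.04],0],[[0,0,-0.04],0],[[0.028,0.0267,0],0],[[0.028,0.0267,0],0],[[0.028,0.0267,0],0],[[0.028,0.0267,0],0],[[0.028,0.0267,0],0],[[0.028,0.0267,0],0]]'
python3 -m crank '[[[0,0,0],0.14],[[0,0,0],0.14],[[0,0,0],0.14],[[0,0,0],0.14],[[0,0,0],0.14],[[0,0,0],0.14],[[0,0,0],0.14],[[0,0,0],0.14],[[0,0,0],0.14],[[0,0,0],0.14]]'
python3 -m crank '[[[0,0,0],0.14],[[0,0,0],0.14],[[0,0,0],0.08],[[0,0,0],0],[[0,0,0],0],[[0,0,0],0],[[0,0,0],0],[[0,0,0],0],[[0,0,0],0],[[0,0,0],0]]'
python3 - <<'E'
from h import *
c=optics.get_calibration("wrist");p,d=optics.snapshot("wrist");np.savez("w8.npz",p=p,d=d);cv2.imwrite("pics/w8.png",p[...,::-1])
np.save("w8c.npy",c,allow_pickle=True);s=status.get_state();print(s["tool_pos"],s["tcp_rot"])
E
```

```text
time_s: 33.6
tool_pos: [0.409, 0.1872, 0.1245]
tcp_rot: [-3.142, 0.001, -2.858]
force: [0.3, -0.5, -0.3]
grip_width: 0.014
time_s: 34.6
tool_pos: [0.4105, 0.1867, 0.1244]
tcp_rot: [3.141, 0.0, 2.02]
force: [0.8, -0.4, -1.3]
grip_width: 0.014
time_s: 35.6
tool_pos: [0.4104, 0.1867, 0.1237]
tcp_rot: [-3.142, 0.0, 1.666]
force: [0.0, -0.2, -0.7]
grip_width: 0.0141
[0.41045418 0.18669887 0.12374525] [-3.14154577e+00 -2.05959799e-05  1.66592027e+00]
```

View pics/w8.png

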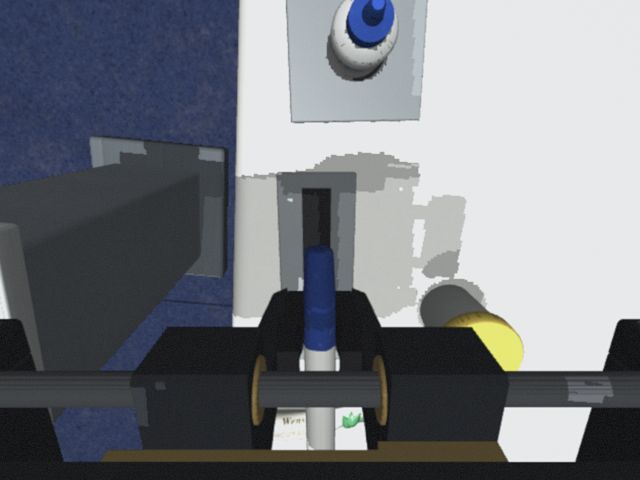

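```bash
python3 - <<'E'
from h import *
c=np.load("w8c.npy",allow_pickle=True).item();T=np.array([.4105,.1867]);y=1.666
ax=np.array([np.cos(y),np.sin(y)]);ay=np.array([np.sin(y),-np.cos(y)])
f=lambda u,z:(np.round([(ray(c,u,z)-T)@ax,(ray(c,u,z)-T)@ay],4))
print("cap tip",f((319,248),.128),"junction",f((319,346),.128))
print("bar end L,R",f((302,189),.004),f((331,189),.004),"side at 245",f((303,243),.004),f((331,243),.004))
print("pad end",f((278,173),.004),f((356,173),.004))
E
```

```text
cap tip [0.0315 0.001 ] junction [-0.0167  0.0009]
bar end L,R [ 0.0337 -0.0118] [0.0337 0.0099] side at 245 [-0.0091 -0.0117] [-0.0091  0.0104]
pad end [ 0.0456 -0.0293] [0.0456 0.0283]
```

The cap tip is at (319,248), in line with the bar's end edge (302–331,189). The offset is about 1–2 mm.

```bash
python3 -m crank '[[[-0.001,-0.0015,0.025],0],[[0,0,0.03],0],[[0,0,0.025],0],[[0,0,0.015],0],[[0,0,0.01],0],[[0,0,0.006],0],[[0,0,0.004],0],[[0,0,0],0],[[0,0,0],0],[[0,0,0],0]]'
python3 -m crank '[[[0,0,0],0],[[0,0,0],0],[[0,0,0],0],[[0,0,0],0],[[0,0,0],0],[[0,0,0],0],[[0,0,-0.02],0],[[0,0,-0.03],0],[[0,0,-0.045],0],[[0,0,-0.045],0]]' 0.4
python3 -m crank '[[[0.03,0,-0.03],0],[[0.04,0,-0.02],0],[[0.04,0,0],0],[[0.04,0,0],0],[[0.04,0,0],0],[[0.03,0,0],0],[[0,0,0],0],[[0,0,0],0],[[0,0,0],0],[[0,0,0],0]]'
python3 - <<'E'
from h import *
c=optics.get_calibration("top");p,d=optics.snapshot("top")
a=cv2.resize(p[240:365,160:500],None,fx=2.3,fy=2.3,interpolation=2)
s,_=optics.snapshot("side");b=cv2.resize(s[150:420,180:440],None,fx=1.15,fy=1.15,interpolation=2)
im=np.zeros((600,782,3),np.uint8);im[:a.shape[0],:a.shape[1]]=a;im[288:288+b.shape[0],:b.shape[1]]=b;cv2.imwrite("pics/fin.png",im[...,::-1])
hsv=cv2.cvtColor(p,cv2.COLOR_RGB2HSV);H,S,V=[hsv[...,i].astype(int) for i in range(3)]
for n,m,z in(("cup",(H>22)&(H<35)&(S>150)&(V>90),.074),("blue",(H>100)&(H<130)&(S>120)&(np.arange(480)[:,None]<345)&(np.arange(480)[:,None]>300),.012)):
    for k in blobs(m,8):print(n,k[:,0].mean(0).round(),world(c,k,z))
E
```

```text
time_s: 36.65
tool_pos: [0.4093, 0.1856, 0.0092]
tcp_rot: [3.141, -0.0, 1.666]
force: [-0.4, -0.2, -0.5]
grip_width: 0.0137
time_s: 37.65
tool_pos: [0.4085, 0.1855, 0.1502]
tcp_rot: [-3.14, 0.0, 1.666]
force: [0.6, 0.1, -0.1]
grip_width: 0.035
time_s: 38.65
tool_pos: [0.3885, 0.4036, 0.1989]
tcp_rot: [-3.142, 0.0, 1.664]
force: [-0.9, 0.5, 0.4]
grip_width: 0.0356
cup [476. 322.] {'c': (0.4411, -0.3099), 'cen': (0.4406, -0.3101), 'wh': (0.0554, 0.0542), 'yaw_long': np.float64(1.593)}
cup [277. 280.] {'c': (0.5226, 0.1269), 'cen': (0.5229, 0.1266), 'wh': (0.0542, 0.0532), 'yaw_long': np.float64(2.382)}
cup [257. 198.] {'c': (0.7046, 0.1782), 'cen': (0.705, 0.1788), 'wh': (0.0548, 0.054), 'yaw_long': np.float64(0.024)}
cup [263. 159.] {'c': (0.7947, 0.1679), 'cen': (0.7943, 0.1672), 'wh': (0.0558, 0.0544), 'yaw_long': np.float64(0.025)}
blue [248. 331.] {'c': (0.4078, 0.194), 'cen': (0.4074, 0.1933), 'wh': (0.0411, 0.0135), 'yaw_long': np.float64(1.593)}
blue [189. 324.] {'c': (0.4206, 0.3302), 'cen': (0.4205, 0.3296), 'wh': (0.0207, 0.0181), 'yaw_long': np.float64(1.593)}
```

View pics/fin.png

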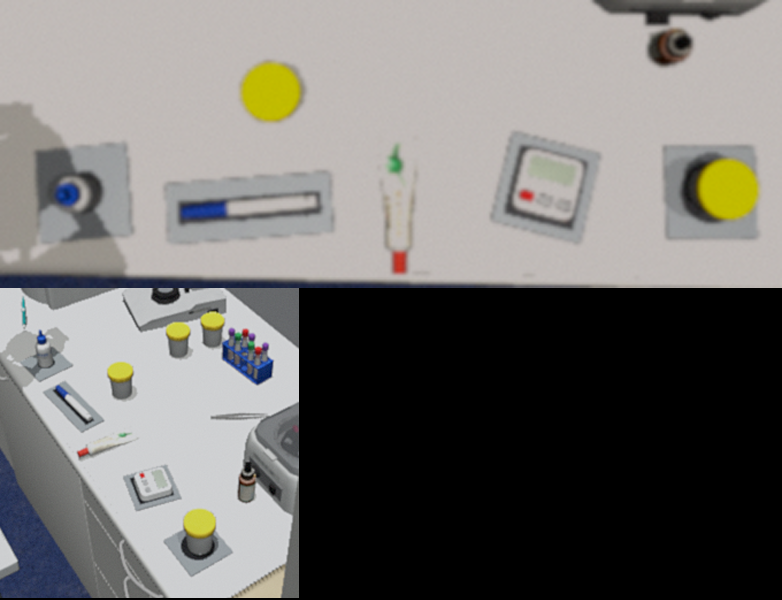

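The final top and side views show all four things standing or lying on their pads. The marker is inside its bar, the timer is square within its outline, the tube and oil bottle haven't moved, and the gripper is clear. Handing in.

```bash
python3 -c "
from station import workorder
print(workorder.sign_off())"
```

```text
the job is handed in; nothing more can be done
None
```

I placed the leftmost cup on the large disc, the dropper bottle on the small disc, the timer on the square and the marker on the bar. Everything is released, the arm is clear, and I handed the job in at about 39 s of the 112 s allowed; sign-off reports no verdict.

| Thing | Last offset from silhouette centre (limit 13 mm) | Basis |
|---|---|---|
| Cup | about 5–6 mm | top camera |
| Bottle | about 2 mm | top camera, just after placing |
| Timer | about 3 mm | read by eye from the last picture; looks parallel to the square |
| Marker | about 2–3 mm | top camera, from the cap end; within about 0.08 rad of the bar |

- **Camera disagreement:** the wrist and top cameras differed by up to about 4.5 mm on pad positions. The cup shows 5–6 mm off in the top view, but was set within 2 mm by the wrist view.
- **Bottle reading to ignore:** in the last check I projected the bottle's cap at the wrong height, so that figure is not an offset. I did not measure it again, but the last picture shows it upright on its pad.
- **Slips during the job:** the first cup grip was off-centre, so I reopened and regripped 9 mm further on. Going down to the timer I went about 8 mm too low, and the fingertips touched the worktop lightly (about 6 N).
- **Left alone:** by eye, the gel tube and oil bottle show no shift in the last picture; I did not measure them again.

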